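# Queue the order tokens in the counter tray

## Task

Two wooden order tokens wait at the two ends of the cross row of the T-shaped queue tray. Slide them along the track, without lifting them, into the lane that runs to the adjustable end stop: first the token with the flat bar handle, pressed home against the sprung stop until it firmly pushes back, then the token with the round knob behind it, pressing the pair firmly home against the stop together. Push gently (never with more than about 20 N), leave the two tokens touching or nearly so in the lane, let go, and leave the cup, shaker and sugar dish alone.

Things in the scene. Friction and masses are not known exactly. Their poses are not given: they have to be found in the camera images.
- queue_tray: Fixed T-shaped pale wooden tray. Origin: under the tray below the middle of the cross row, where the lane joins; z up, y along the cross row; the lane runs to tray -x, roughly towards the robot. Floor 6 mm thick. Cross row: channel 59 mm wide (x -28 to 31), 190 mm long (y -95 to 95). Walls 8 mm thick, lips overhang the channels 4 mm at 18-21 mm height, so tokens slide but cannot lift out.
- lane_mouth (a point): Point on the tray floor (6 mm up) at the middle of the lane's mouth, tray x = -28 mm, y = 0; same axes as the tray. The lane is 56 mm wide (y -28 to 28 mm); its mouth tapers from 68 mm wide at x = -28 mm to 56 mm at x = -52 mm. The lane floor is 0.6 mm lower; its side walls end at tray x = -190 mm.
- end_block: Wooden block fixed across the lane's end, tray x -190 to -178 mm, 24 mm high, brass thumb-screw behind; origin and axes coincide with the tray's. Carries the end stop, a black rubber sprung pad 44 mm wide facing +x, which yields 1 mm per 5 N and bottoms after 3.4 mm (17 N). Home: over 4 N on it for 0.3 s; never push a token with over 20 N against tray or stop.
- stop_mid (a point): Fixed point at tray x = -151 mm, y = 0, 12 mm high: the middle of the pad face's range. The thumb-screw is set differently each time: the untouched pad face is up to 12 mm before or behind this point (tray x -163 to -139 mm); not measured, so feel for it. When let go the pad pushes the tokens back a few mm: ease off slowly.
- bar_token: Loose dark wooden token: slab 54 x 54 x 10 mm with an upright flat bar handle on its middle, 16 mm thick (own x) and 34 mm long (own y), from 10 to 48 mm height. Origin under the slab's centre. Axes as the tray's. 0.1 to 0.17 kg; waxed; of a push on the handle up to a third is lost to friction before the stop. Starts at the row's left or right end, 58 to 66 mm from the tray's middle.
- round_token: Loose dark wooden token, slab 54 x 54 x 10 mm, with an upright round knob on its middle, 24 mm in diameter, from 10 to 48 mm height. Origin under the slab's centre. Axes as the tray's. 0.1 to 0.17 kg; waxed, slides alike. Starts at the other end of the cross row.
- table_cup: Small white coffee cup, 76 x 94 x 62 mm, standing beside the lane; origin under its centre. To be left alone.
- salt_shaker: Salt shaker, 39 mm across, 76 mm high, standing beside the lane; origin under its centre. To be left alone.
- sugar_dish: Little glass dish of lump sugar, 74 mm across, 30 mm high, standing beside the lane; origin under its centre. To be left alone.
There are look-alikes about, which are no part of the job. Leave any blue or turquoise look-alike of the round_token alone.

How it is judged:
By the outcome, as a careful person would: the job done as asked, in the order asked, and still so for the second after the job is handed in, with the robot touching nothing.
It also fails if it takes over 72 s, if anything falls off the work surface, if the arm or the gripper's body presses on something with over 40 N, if the wrist force passes 120 N, or if a joint passes its speed limit or range.

## Robot

A 6-joint arm with a two-finger parallel gripper is mounted at the origin on a cart in front of the work surface, level with it; the furniture and walls round the work are solid. World frame = base frame: x ahead of the robot, y to its left, z up, the work surface at z = 0. Lengths are in m, angles in rad, forces in N, time in s.
With the tool pointing down it reaches from about 0.3 to 0.775 m from the base axis. Payload 14.6 kg.
Tool frame: the origin (TCP) lies at the very end of the fingers, on their centre line; the grasp point (between the pads) lies 19 mm behind it (manip.tcp_to_grasp is the distance from the TCP to the grasp point, in m); z points along the fingers, y is the line along which they close (so a half turn about z gives the same grasp; the last joint's range is limited). The gripper opens to 85 mm and grips with 20 to 120 N. Pads are 22 mm wide; open, the fingers measure 114 mm over their backs; the gripper's body (76 mm by 85 mm) begins 54 mm behind the grasp point. The pads swing forward as they close: fully open they stand 13 mm farther back than shut.
Start: joints at [1.093, 0.3, 1.521, -0, 1.321, -0.067], TCP at [0.22, 0.504, 0.231] pointing down, gripper open.
Joint ranges: [-3.03, 3.03], [-0.79, 2.21], [0.23, 2.52], [-1.04, 4.18], [0, 3.07], [-2.55, 2.55]. Speed limits (rad/s): [2.22, 2.22, 2.57, 3.14, 3.14, 3.14].

## Interface

Orientations are given as a rotation vector (axis times angle).
In Python, from workcell import manip gives the robot as it stands.
- The arm moves only by the shell command python3 -m jog 'ROWS' [OPENING]. ROWS is text: rows parted by semicolons, each of 6 numbers parted by spaces: the shift along the tool's x, y, z in units of 25 mm (1.0 is 25 mm), then the turn, a rotation vector about the tool's x, y, z in degrees. In form: tx ty tz ax ay az; .... A call has 1 to 12 rows; each row shifts and turns the commanded pose from where the row before left it, along the tool's axes as they then stand; what a row does not reach is not made up. A row lasts 1/12 s, in which the tool goes at most 41.7 mm and 7.16 degrees, less where a joint would pass 70% of its speed; a pose out of reach is approached as far as the arm can. A call is refused whole if a number of a shift passes 1 or a number of a turn 7.16, either way. A call with a gripper value outside its range is refused whole. OPENING is the finger opening in mm, from 0 to 85.4, set as the call begins (- or left out, the last holds). The fingers move at their own pace and stop on an object; the grip force is fixed at half the most. Time passes only in rows, so rows that do not move let the fingers close. It gives the time, the measured TCP pose, the force, the opening and the grip force at its end, in the units of the state.
- manip.get_obs(): the state, without advancing time (a new reading comes with each control period).
- manip.camera(name): name is "scene" or "top"; returns a dict with "img" (420x560x3 uint8, red, green, blue), "fx", "fy", "cx", "cy" (pixels), "pose" (4x4, takes a point from camera to world coordinates). Camera axes: x right, y down, z forward; pixel columns grow to the right and rows downward; lengths in m; the calibration is good to about 2 mm. A picture is of the moment at which its call begins. There is no depth.
- manip.hand_in(): hands the job in; it is judged then, once.
The state is a dict: "clock": time; "joints": joint angles; "qd": joint speeds; "tau": joint torques, N m; "position": TCP position; "ee_rot": TCP orientation; "wrist_force": force on the tool from outside, world axes, zero at the start; "moment": the same for the moment, N m; "gripper_width": finger opening in m; "finger_force": force on a finger pad.
Only numpy, scipy, OpenCV 4.12 (cv2) and the standard library are available. Lean on these libraries where they do the work, as an engineer would, in place of code of your own. Each camera call takes 0.05 s, during which the arm holds its last target. There are 200 camera calls.

## Working session

There is one attempt and no reset: what is moved stays moved. The work goes in short steps, Python scripts to look and compute and a shell command to move; the robot and the scene stay as the last step left them, time stands still between calls to the robot, and variables do not carry over. Pictures are saved under pics/ and viewed, at most 10 in all, crops included, and the job is handed in when it is done.

```bash
ls; mkdir -p pics; python3 - <<'E'
from workcell import manip
import cv2,numpy as np
for n in("scene","top"):
    c=manip.camera(n); cv2.imwrite(f"pics/{n}0.png",c["img"][:,:,::-1]); print(n,c["fx"],c["fy"],c["cx"],c["cy"]); print(np.round(c["pose"],4).tolist())
o=manip.get_obs(); print(o); print(manip.tcp_to_grasp)
E
```

```text
pics
scene 391.24953520443455 391.24953520443455 279.38523202691727 212.9024900477437
[[-0.66, -0.3478, 0.666, -0.0567], [-0.7513, 0.3131, -0.581, 0.4025], [-0.0065, -0.8837, -0.4679, 0.4591], [0.0, 0.0, 0.0, 1.0]]
top 398.63522115416185 398.63522115416185 279.2339439966926 211.79802847360764
[[-0.0173, -0.9973, 0.0716, 0.4631], [-0.9997, 0.0158, -0.0209, -0.0932], [0.0197, -0.0719, -0.9972, 0.9046], [0.0, 0.0, 0.0, 1.0]]
{'clock': 0.1, 'joints': array([ 1.09338072e+00,  3.00427931e-01,  1.52153020e+00,  3.99930700e-06,
        1.32069808e+00, -6.66306792e-02]), 'qd': array([-9.56377833e-04, -6.81296907e-04,  2.56192625e-04, -6.73868158e-06,
        1.30088305e-03, -7.18554504e-04]), 'tau': array([ 2.34908926e-03, -5.44366765e+01, -3.62372196e+01,  2.63220545e-05,
        2.98254265e-03, -2.85023145e-05]), 'position': array([0.21955016, 0.50404701, 0.23076652]), 'ee_rot': array([-6.40674587e-01, -3.07527545e+00,  1.60741373e-03]), 'wrist_force': array([-0.52329691,  0.41032983, -0.47419174]), 'moment': array([0.05760036, 0.008377  , 0.00614377]), 'finger_force': 0.0, 'gripper_width': 0.08537253608057117}
0.0187
```

View pics/scene0.png

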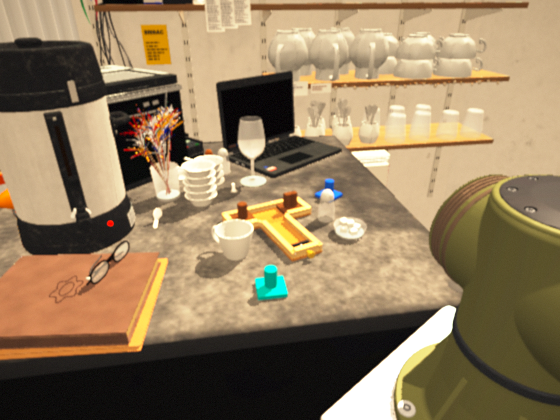

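View pics/top0.png

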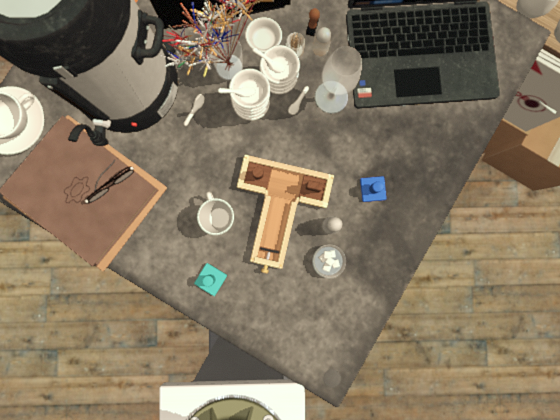

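The pictures show the T tray in the top view, cross row from about (240,170) to (332,192) and lane end near (266,265). Round-token candidates: a dark one in the row at (257,172), a turquoise one at (210,280) and a blue one at (373,188). Only the dark one is in the tray, so it fits. The other dark token, at (314,187), should be the bar. I'll confirm that in an enlarged crop.

```bash
python3 - <<'E'
import cv2,numpy as np
t=cv2.imread("pics/top0.png")[145:280,225:350]; s=cv2.imread("pics/scene0.png")[180:265,215:335]
t=cv2.resize(t,None,fx=4,fy=4,interpolation=cv2.INTER_CUBIC)[:540,:400+100]
s=cv2.resize(s,(300,212),interpolation=cv2.INTER_CUBIC)
o=np.zeros((540,800,3),np.uint8);o[:540,:500]=t;o[:212,500:]=s;cv2.imwrite("pics/crop.png",o)
E
```

```text
(no output)
```

View pics/crop.png

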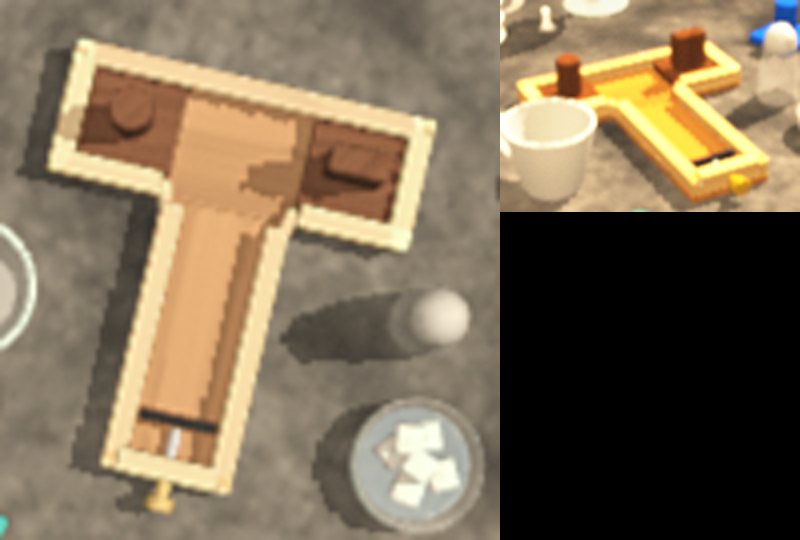

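The crop confirms it: the round knob is at the left end of the row (crop 130,108) and the upright flat bar at the right end (crop 357,165). The black pad shows at about (178,420). Next I'll fit the tray pose from the rim's outer corners.

```bash
cat > h.py <<'E'
import cv2,numpy as np
from workcell import manip
def ray(c,uv,z):
    P=c["pose"];d=P[:3,:3]@np.array([(uv[0]-c["cx"])/c["fx"],(uv[1]-c["cy"])/c["fy"],1]);o=P[:3,3]
    return (o+d*(z-o[2])/d[2])[:2]
def proj(c,p):
    P=c["pose"];q=P[:3,:3].T@(np.array(p)-P[:3,3]);return np.array([c["fx"]*q[0]/q[2]+c["cx"],c["fy"]*q[1]/q[2]+c["cy"]])
def tray():
    th,x,y=np.load("tray.npy");return th,np.array([x,y]),np.array([[np.cos(th),-np.sin(th)],[np.sin(th),np.cos(th)]])
E
python3 - <<'E'
from h import *
c=manip.camera("top");im=c["img"]
hsv=cv2.cvtColor(im,cv2.COLOR_RGB2HSV)
m=((hsv[...,2]>185)&(hsv[...,1]>40)&(hsv[...,0]<30)).astype(np.uint8)
n,l,st,_=cv2.connectedComponentsWithStats(m)
k=max(range(1,n),key=lambda i:st[i,4] if 230<st[i,0]<260 and 140<st[i,1]<170 else 0);print(st[k])
cn=max(cv2.findContours((l==k).astype(np.uint8),cv2.RETR_EXTERNAL,cv2.CHAIN_APPROX_NONE)[0],key=len)
ap=cv2.approxPolyDP(cn,4,True)[:,0];print(ap.tolist())
# hand-picked from the crop (4x, offset 225,145)
px=np.array([[82,42],[435,122],[410,248],[50,165],[104,465],[230,492]])/4+[225,145]-0.375
mod=np.array([[39,103],[39,-103],[-36,-103],[-36,103],[-190,36],[-190,-36]])/1000
def fit(px):
    w=np.array([ray(c,p,.021) for p in px]);a=mod-mod.mean(0);b=w-w.mean(0)
    th=np.arctan2((a[:,0]*b[:,1]-a[:,1]*b[:,0]).sum(),(a*b).sum());R=np.array([[np.cos(th),-np.sin(th)],[np.sin(th),np.cos(th)]])
    t=w.mean(0)-R@mod.mean(0);print("tray",np.degrees(th),t,"res mm",np.round(1000*(w-(mod@R.T+t)),1).tolist());return th,t,R
fit(px)
near=[]
for p in px: near.append(ap[np.argmin(np.linalg.norm(ap-p,axis=1))])
th,t,R=fit(np.array(near,float)); np.save("tray.npy",[th,*t])
for nme,p in (("round",(130,108)),("bar",(357,160))):
    print(nme,1000*R.T@(ray(c,np.array(p)/4+[225,145]-.375,.048)-t))
for s in(.018,):print("pad",1000*R.T@(ray(c,np.array((178,415))/4+[225,145]-.375,s)-t))
E
```

```text
[ 237  155   97  118 3677]
[[247, 155], [237, 186], [265, 194], [250, 260], [264, 264], [262, 271], [267, 272], [268, 265], [282, 267], [297, 202], [324, 207], [333, 175]]
tray -13.869459987441818 [ 0.59499762 -0.12701041] res mm [[-2.5, -1.1], [-1.1, 1.8], [1.0, -0.3], [1.2, -0.5], [0.1, -0.4], [1.3, 0.5]]
tray -14.327421437044254 [ 0.59534729 -0.12657306] res mm [[-3.3, -5.2], [-0.3, 2.3], [0.7, 5.8], [-0.3, -0.7], [1.0, -0.9], [2.3, -1.2]]
round [ 1.43752061 64.22127041]
bar [  2.53528683 -62.02891244]
pad [-154.37666567    0.41075997]
```

```bash
python3 - <<'E'
from h import *
np.save("tray.npy",[np.radians(-13.87),.5950,-.1270]);th,t,R=tray()
c=manip.camera("top")
T=lambda p,z:np.round(1000*R.T@(ray(c,np.array(p),z)-t),1)
C=lambda p:np.array(p)/4+[225,145]-.375
print("round",T(C((130,106)),.054),"bar",T(C((357,158)),.054))
print("blue",T((373,186),.05),"shaker",T((335,224),.07),"dish",T((330,262),.03),"cup",T((216,217),.06),"turq",T((208,280),.05),"glass",T((344,68),.15))
from scipy.spatial.transform import Rotation as Ro
o=manip.get_obs();A=Ro.from_rotvec(o["ee_rot"]).as_matrix();print(np.round(A,3))
W=Ro.from_euler('z',-13.87,degrees=True).as_matrix()@np.diag([-1,1,-1.])
print("turn tool deg",np.degrees(Ro.from_matrix(A.T@W).as_rotvec()))
g=np.append(R@[.003,-.108]+t,.15);print("goal",g,"in tool (target frame) units",np.round(W.T@(g-o["position"])/.025,2))
E
```

```text
round [ 2.3 64.5] bar [  2.4 -60.9]
blue [  28.  -187.3] shaker [ -72.6 -121.3] dish [-153.2 -134.2] cup [-113.9  126.5] turq [-247.2  113.2] glass [223.4 -61.8]
[[-0.917  0.399 -0.   ]
 [ 0.399  0.917 -0.001]
 [ 0.    -0.001 -1.   ]]
turn tool deg [-4.32895619e-02 -6.20699973e-03 -9.66871014e+00]
goal [ 0.57202279 -0.23257011  0.15      ] in tool (target frame) units [-20.75 -25.23   3.24]
```

```bash
python3 -m jog '0 0 0 0 0 -4.83;0 0 0 0 0 -4.83;-0.8 -0.97 0.12 0 0 0;-0.8 -0.97 0.12 0 0 0;-0.8 -0.97 0.12 0 0 0;-0.8 -0.97 0.12 0 0 0;-0.8 -0.97 0.12 0 0 0;-0.8 -0.97 0.12 0 0 0;-0.8 -0.97 0.12 0 0 0;-0.8 -0.97 0.12 0 0 0;-0.8 -0.97 0.12 0 0 0;-0.8 -0.97 0.12 0 0 0' 0
python3 -m jog '-0.8 -0.97 0.12 0 0 0;-0.8 -0.97 0.12 0 0 0;-0.8 -0.97 0.12 0 0 0;-0.8 -0.97 0.12 0 0 0;-0.8 -0.97 0.12 0 0 0;-0.8 -0.97 0.12 0 0 0;-0.8 -0.97 0.12 0 0 0;-0.8 -0.97 0.12 0 0 0;-0.8 -0.97 0.12 0 0 0;-0.8 -0.97 0.12 0 0 0;-0.8 -0.97 0.12 0 0 0;-0.8 -0.97 0.12 0 0 0'
python3 -m jog '-0.8 -0.97 0.12 0 0 0;-0.8 -0.97 0.12 0 0 0;-0.8 -0.97 0.12 0 0 0;-0.8 -0.97 0.12 0 0 0;0 0 0 0 0 0;0 0 0 0 0 0'
cat >> h.py <<'E'
def st(goal=None):
    from scipy.spatial.transform import Rotation as Ro
    th,t,R=tray();o=manip.get_obs();p=o["position"]
    W=Ro.from_euler('z',th).as_matrix()@np.diag([-1,1,-1.]);A=Ro.from_rotvec(o["ee_rot"]).as_matrix()
    print("t",round(o["clock"],2),"tray mm",np.round(1000*(R.T@(p[:2]-t)),1),"z",round(1000*p[2],1),"F tray",np.round(W.T@o["wrist_force"]*[-1,1,-1],1),"turn",np.round(np.degrees(Ro.from_matrix(A.T@W).as_rotvec()),2),"w",round(1000*o["gripper_width"],1))
    if goal is not None:
        g=np.append(R@np.array(goal[:2])/1000+t,goal[2]/1000);print("units",np.round(A.T@(g-p)/.025,2))
E
python3 -c "
from h import *
st((3,-105,30))"
```

```text
clock: 1.2
position: [0.3559, 0.2194, 0.2012]
ee_rot: [0.379, 3.118, 0.0]
wrist_force: [0.5, 0.9, 1.1]
gripper_width: -0.0001
finger_force: 0.0
clock: 2.2
position: [0.5192, -0.1208, 0.165]
ee_rot: [-0.38, -3.118, -0.0]
wrist_force: [0.7, -0.4, 0.5]
gripper_width: 0.0
finger_force: 0.0
clock: 2.7
position: [0.5731, -0.2336, 0.1522]
ee_rot: [-0.382, -3.117, -0.001]
wrist_force: [-0.1, -0.0, 0.0]
gripper_width: -0.0002
finger_force: 0.0
t 2.7 tray mm [   4.3 -108.8] z 152.2 F tray [-0.1 -0.   0. ] turn [ 0.02 -0.08 -0.1 ] w -0.2
units [0.04 0.15 4.89]
```

```bash
python3 -m jog '0.04 0 0.8 0 0 0;0 0 0.8 0 0 0;0 0 0.8 0 0 0;0 0 0.8 0 0 0;0 0 0.8 0 0 0;0 0 0.6 0 0 0;0 0 0.3 0 0 0;0 0.15 0 0 0 0;0 0.15 0 0 0 0;0 0.1 0 0 0 0;0 0.1 0 0 0 0;0 0 0 0 0 0' | grep -E "clock|force"
python3 - <<'E'
from h import *
st((3,-31,30))
im=[]
for n,(r,cc) in (("top",(145,225)),("scene",(170,210))):
    im.append(cv2.resize(manip.camera(n)["img"][r:r+130,cc:cc+130],(400,400),interpolation=cv2.INTER_CUBIC))
cv2.imwrite("pics/a1.png",np.hstack(im)[:,:,::-1])
E
```

```text
clock: 3.7
wrist_force: [-0.2, 0.9, 0.2]
finger_force: 0.0
t 3.7 tray mm [  3.6 -94.6] z 31.8 F tray [-0.4  0.8  0.2] turn [-0.01  0.08  0.03] w 0.2
units [0.02 2.54 0.07]
```

View pics/a1.png

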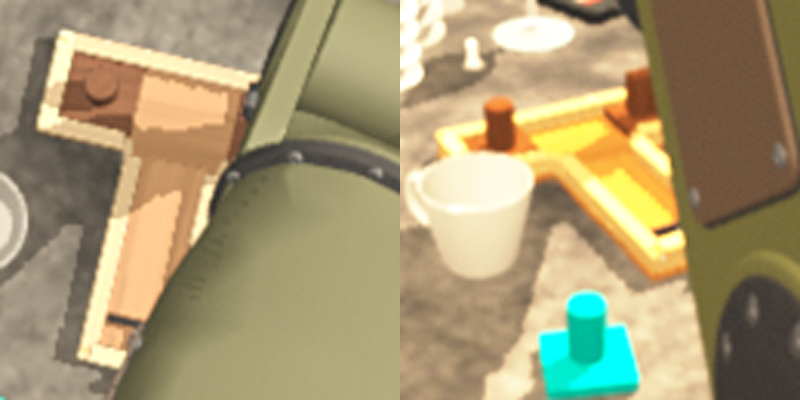

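The arm hides the bar in the top view. In the scene view the bar handle still stands in place at crop (640,90). I'll push it slowly towards the middle.

```bash
python3 -m jog '0 0.1 0 0 0 0;0 0.1 0 0 0 0;0 0.1 0 0 0 0;0 0.1 0 0 0 0;0 0.1 0 0 0 0;0 0.1 0 0 0 0;0 0.1 0 0 0 0;0 0.1 0 0 0 0;0 0.1 0 0 0 0;0 0.1 0 0 0 0;0 0.1 0 0 0 0;0 0.1 0 0 0 0' | grep -E "clock|force"
python3 -c "
from h import *
st()"
python3 -m jog '0 0.1 0 0 0 0;0 0.1 0 0 0 0;0 0.1 0 0 0 0;0 0.1 0 0 0 0;0 0.1 0 0 0 0;0 0.1 0 0 0 0;0 0.1 0 0 0 0;0 0.1 0 0 0 0;0 0.05 0 0 0 0;0 0 0 0 0 0' | grep -E "clock|force"
python3 - <<'E'
from h import *
st((3,-31,30))
im=[]
for n,(r,cc) in (("top",(145,225)),("scene",(170,210))):
    im.append(cv2.resize(manip.camera(n)["img"][r:r+130,cc:cc+130],(400,400),interpolation=cv2.INTER_CUBIC))
cv2.imwrite("pics/a2.png",np.hstack(im)[:,:,::-1])
E
```

```text
clock: 4.8
wrist_force: [-0.2, -0.8, 0.2]
finger_force: 0.3
t 4.8 tray mm [  3.2 -65. ] z 30.8 F tray [ 0.  -0.9  0.2] turn [ 0.    0.   -0.01] w -0.0
clock: 5.63
wrist_force: [-0.2, 0.5, -0.4]
finger_force: 0.0
t 5.63 tray mm [  3.2 -43.6] z 30.8 F tray [-0.3  0.5 -0.4] turn [ 0.   -0.    0.01] w -0.5
units [0.01 0.51 0.03]
```

View pics/a2.png

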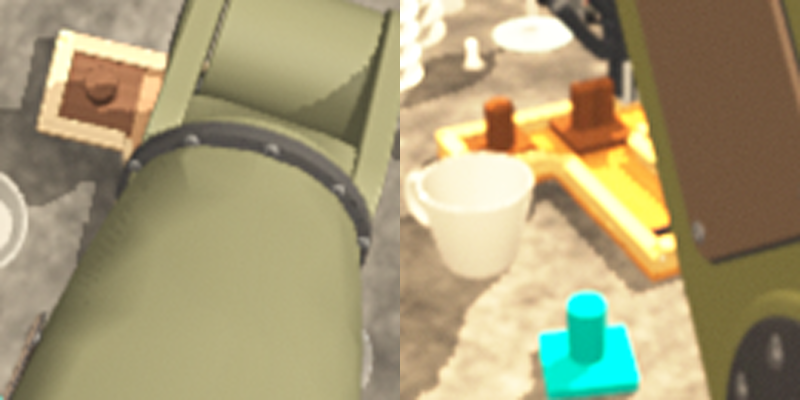

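The bar has moved: its handle now stands at scene crop (592,105), with the fingers beside it at (622,75). I'll locate it by ray.

```bash
python3 - <<'E'
from h import *
th,t,R=tray();c=manip.camera("scene")
for u,v in((571,84),(614,80),(592,82)):
    p=((u-400)*.325+210,v*.325+170);print(1000*R.T@(ray(c,p,.054)-t))
k=c["img"].astype(int);m=((k[...,0]>60)&(k[...,0]<190)&(k[...,1]<0.5*k[...,0])&(k[...,2]<.45*k[...,0])).astype(np.uint8)
n,l,s,ce=cv2.connectedComponentsWithStats(m)
for i in range(1,n):
    if s[i,4]>30 and 180<ce[i][1]<230: print(s[i],ce[i])
q=np.array([proj(c,[*(R@[x,y]+t),z]) for x,y,z in((.0,0,.054),(0,.017,.054),(0,-.017,.054),(.008,-.017,.054))]);print((q-[210,170])/.325+[400,0])
E
```

```text
[7.20387158 0.08929582]
[ -2.18731055 -32.74067751]
[  2.70756    -15.93009444]
[[575.13550762  87.527977  ]
 [555.1985043   92.08202643]
 [594.78029769  83.0406755 ]
 [590.20746268  79.15794456]]
```

```bash
python3 -m jog '0 0.1 0 0 0 0;0 0.1 0 0 0 0;0 0.1 0 0 0 0;0 0.1 0 0 0 0;0 0.1 0 0 0 0;0 0.05 0 0 0 0;0 0 0 0 0 0' | grep -E "clock|force"
python3 - <<'E'
from h import *
st()
im=manip.camera("scene")["img"][170:300,210:340]
cv2.imwrite("pics/a3.png",cv2.resize(im,(520,520),interpolation=cv2.INTER_CUBIC)[:,:,::-1])
E
```

```text
clock: 6.37
wrist_force: [0.9, -0.4, -0.2]
finger_force: 0.0
t 6.37 tray mm [  3.2 -29.8] z 30.8 F tray [ 0.9 -0.1 -0.2] turn [ 0.   -0.    0.02] w 0.0
```

View pics/a3.png

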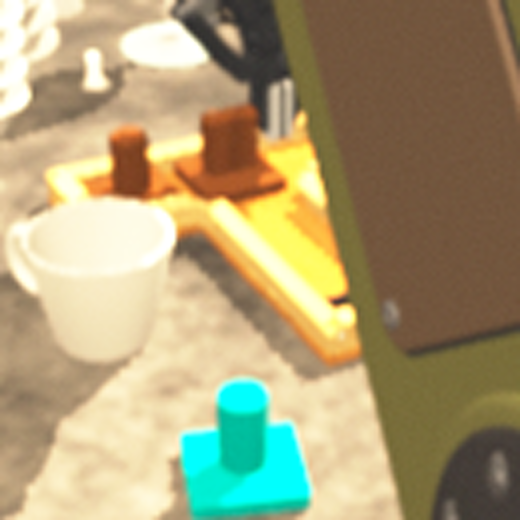

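The bar's top edges are at crop (203,112) and (256,107), so it sits at y of about -1 mm, in front of the lane. I'll move round to its far (+x) side.

```bash
python3 -m jog '0 -0.25 0 0 0 0;-0.4 0 0 0 0 0;-0.5 0 0 0 0 0;-0.4 0 0 0 0 0;0 0.5 0 0 0 0;0 0.5 0 0 0 0;0 0.4 0.05 0 0 0;0 0 0.05 0 0 0;0 0 0 0 0 0' | grep -E "clock|force"
python3 -c "
from h import *
st((-70,0,27))"
python3 -m jog '0.15 0 0 0 0 0;0.15 0 0 0 0 0;0.1 0 0 0 0 0;0.1 0 0 0 0 0;0.1 0 0 0 0 0;0.1 0 0 0 0 0;0.1 0 0 0 0 0;0.1 0 0 0 0 0;0.1 0 0 0 0 0;0.1 0 0 0 0 0;0.1 0 0 0 0 0;0.1 0 0 0 0 0' | grep -E "clock|force"
python3 -c "
from h import *
st((-70,0,27))"
```

```text
clock: 7.17
wrist_force: [-0.3, -0.1, -0.1]
finger_force: 0.0
t 7.17 tray mm [35.2 -0.6] z 28.0 F tray [-0.3 -0.1 -0.1] turn [-0.   -0.04  0.08] w -0.1
units [4.21 0.03 0.04]
clock: 8.17
wrist_force: [0.9, -0.3, -0.0]
finger_force: 0.3
t 8.17 tray mm [ 3.  -1.5] z 28.3 F tray [ 1.  -0.1 -0. ] turn [-0.  0. -0.] w 0.2
units [2.92 0.06 0.05]
```

```bash
python3 -m jog '0.1 0.03 0 0 0 0;0.1 0.03 0 0 0 0;0.1 0 0 0 0 0;0.1 0 0 0 0 0;0.1 0 0 0 0 0;0.1 0 0 0 0 0' | grep -E "wrist"
python3 -m jog '0.1 0 0 0 0 0;0.1 0 0 0 0 0;0.1 0 0 0 0 0;0.1 0 0 0 0 0;0.1 0 0 0 0 0;0.1 0 0 0 0 0' | grep -E "wrist"
python3 -m jog '0.1 0 0 0 0 0;0.1 0 0 0 0 0;0.1 0 0 0 0 0;0.1 0 0 0 0 0;0.1 0 0 0 0 0;0.1 0 0 0 0 0' | grep -E "wrist"
python3 -c "
from h import *
st((-90,0,27))"
```

```text
wrist_force: [0.4, 0.3, 0.3]
wrist_force: [0.8, -0.7, -0.1]
wrist_force: [0.9, -0.1, -0.8]
t 9.67 tray mm [-42.   0.] z 28.3 F tray [ 0.9  0.1 -0.8] turn [-0.    0.   -0.01] w 0.2
units [ 1.92 -0.    0.05]
```

```bash
python3 -m jog '0.1 0 0 0 0 0;0.1 0 0 0 0 0;0.1 0 0 0 0 0;0.1 0 0 0 0 0;0.1 0 0 0 0 0;0.1 0 0 0 0 0;0.1 0 0 0 0 0;0.1 0 0 0 0 0;0.1 0 0 0 0 0' | grep -E "wrist"
python3 -m jog '0.1 0 0 0 0 0;0.1 0 0 0 0 0;0.1 0 0 0 0 0;0.1 0 0 0 0 0;0.1 0 0 0 0 0;0.1 0 0 0 0 0;0.1 0 0 0 0 0;0.1 0 0 0 0 0;0.05 0 0 0 0 0;0 0 0 0 0 0' | grep -E "wrist"
python3 - <<'E'
from h import *
st((-108,0,27))
im=[]
for n,(r,cc) in (("top",(145,225)),("scene",(170,210))):
    im.append(cv2.resize(manip.camera(n)["img"][r:r+130,cc:cc+130],(400,400),interpolation=cv2.INTER_CUBIC))
cv2.imwrite("pics/a4.png",np.hstack(im)[:,:,::-1])
E
```

```text
wrist_force: [0.2, 0.2, -0.7]
wrist_force: [-1.0, 0.3, -0.5]
t 11.25 tray mm [-85.8   0.1] z 28.3 F tray [-1.   0.  -0.5] turn [-0.   -0.01 -0.  ] w 0.0
units [ 0.89 -0.    0.05]
```

View pics/a4.png

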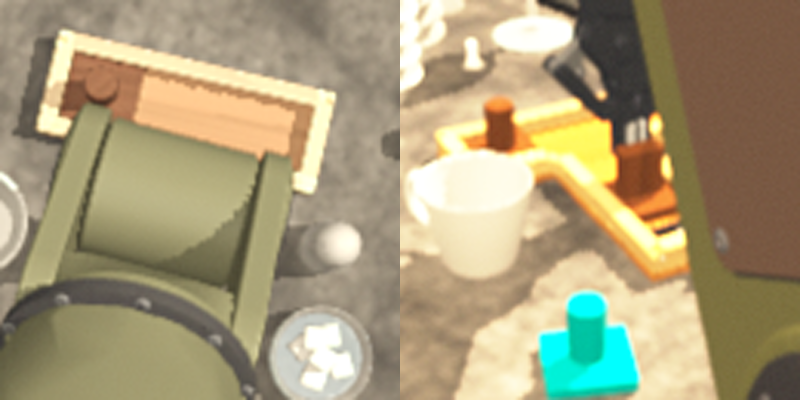

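The scene view shows the bar token well down the lane at crop (640,170), with the fingers behind it. The knob is still at (500,120). Now I'll feel for the pad in small steps, stopping as soon as the force rises.

```bash
cat > ok.py <<'E'
from h import *
import sys
th,t,R=tray();o=manip.get_obs();f=(R.T@o["wrist_force"][:2])[0];st();sys.exit(abs(f)>float(sys.argv[1]))
E
python3 -m jog '0.05 0 0 0 0 0;0.05 0 0 0 0 0;0.05 0 0 0 0 0;0.05 0 0 0 0 0' >/dev/null; python3 ok.py 3 &&
python3 -m jog '0.04 0 0 0 0 0;0.04 0 0 0 0 0' >/dev/null && python3 ok.py 3 &&
python3 -m jog '0.04 0 0 0 0 0;0.04 0 0 0 0 0' >/dev/null && python3 ok.py 3 &&
python3 -m jog '0.04 0 0 0 0 0;0.04 0 0 0 0 0' >/dev/null && python3 ok.py 3 &&
python3 -m jog '0.04 0 0 0 0 0;0.04 0 0 0 0 0' >/dev/null && python3 ok.py 3 &&
python3 -m jog '0.04 0 0 0 0 0;0.04 0 0 0 0 0' >/dev/null && python3 ok.py 3 &&
python3 -m jog '0.03 0 0 0 0 0;0.03 0 0 0 0 0' >/dev/null && python3 ok.py 3 &&
python3 -m jog '0.03 0 0 0 0 0;0.03 0 0 0 0 0' >/dev/null && python3 ok.py 3 &&
python3 -m jog '0.03 0 0 0 0 0;0.03 0 0 0 0 0' >/dev/null && python3 ok.py 3 &&
python3 -m jog '0.03 0 0 0 0 0;0.03 0 0 0 0 0' >/dev/null && python3 ok.py 3 &&
python3 -m jog '0.03 0 0 0 0 0;0.03 0 0 0 0 0' >/dev/null && python3 ok.py 3
```

```text
t 11.68 tray mm [-90.6   0. ] z 28.3 F tray [0.5 0.7 0.7] turn [-0.    0.01 -0.01] w 0.0False
```

```bash
sed -i 's/sys.exit(\(.*\))$/sys.exit(int(\1))/' ok.py
python3 -m jog '0.04 0 0 0 0 0;0.04 0 0 0 0 0' >/dev/null && python3 ok.py 3 &&
python3 -m jog '0.04 0 0 0 0 0;0.04 0 0 0 0 0' >/dev/null && python3 ok.py 3 &&
python3 -m jog '0.04 0 0 0 0 0;0.04 0 0 0 0 0' >/dev/null && python3 ok.py 3 &&
python3 -m jog '0.04 0 0 0 0 0;0.04 0 0 0 0 0' >/dev/null && python3 ok.py 3 &&
python3 -m jog '0.04 0 0 0 0 0;0.04 0 0 0 0 0' >/dev/null && python3 ok.py 3 &&
python3 -m jog '0.03 0 0 0 0 0;0.03 0 0 0 0 0' >/dev/null && python3 ok.py 3 &&
python3 -m jog '0.03 0 0 0 0 0;0.03 0 0 0 0 0' >/dev/null && python3 ok.py 3 &&
python3 -m jog '0.03 0 0 0 0 0;0.03 0 0 0 0 0' >/dev/null && python3 ok.py 3 &&
python3 -m jog '0.03 0 0 0 0 0;0.03 0 0 0 0 0' >/dev/null && python3 ok.py 3 &&
python3 -m jog '0.03 0 0 0 0 0;0.03 0 0 0 0 0' >/dev/null && python3 ok.py 3
```

```text
t 11.85 tray mm [-92.7   0.1] z 28.3 F tray [ 0.1 -0.3  0.5] turn [ 0.    0.   -0.01] w 0.2
t 12.02 tray mm [-94.6   0.1] z 28.3 F tray [ 0.1  0.1 -0.5] turn [ 0.    0.   -0.01] w 0.2
t 12.18 tray mm [-96.6   0. ] z 28.3 F tray [ 1.2 -0.3  0.6] turn [-0.    0.   -0.01] w -0.1
t 12.35 tray mm [-98.7   0. ] z 28.3 F tray [ 1.  -0.3  0.4] turn [ 0.    0.   -0.01] w -0.3
t 12.52 tray mm [-1.006e+02  1.000e-01] z 28.3 F tray [-0.1  0.6  0.4] turn [ 0.    0.   -0.01] w -0.0
t 12.68 tray mm [-1.022e+02  1.000e-01] z 28.3 F tray [ 0.9  0.2 -0.5] turn [ 0.   -0.   -0.01] w -0.0
t 12.85 tray mm [-1.036e+02  1.000e-01] z 28.3 F tray [ 0.5  0.7 -0.2] turn [ 0.    0.01 -0.01] w 0.1
t 13.02 tray mm [-1.051e+02  1.000e-01] z 28.3 F tray [1.  0.5 0.3] turn [ 0.   -0.   -0.01] w 0.4
t 13.18 tray mm [-106.5    0. ] z 28.3 F tray [ 2.4 -0.6  0.6] turn [-0.    0.01 -0.01] w 0.4
t 13.35 tray mm [-107.4    0. ] z 28.7 F tray [5.  0.2 3.2] turn [-0.    0.11 -0.01] w -0.1
```

```bash

python3 -m jog '0.02 0 0 0 0 0;0 0 0 0 0 0' >/dev/null && python3 ok.py 9.5 &&
python3 -m jog '0.02 0 0 0 0 0;0 0 0 0 0 0' >/dev/null && python3 ok.py 9.5 &&
python3 -m jog '0.02 0 0 0 0 0;0 0 0 0 0 0' >/dev/null && python3 ok.py 9.5 &&
python3 -m jog '0.02 0 0 0 0 0;0 0 0 0 0 0' >/dev/null && python3 ok.py 9.5 &&
python3 -m jog '0.02 0 0 0 0 0;0 0 0 0 0 0' >/dev/null && python3 ok.py 9.5
```

```text
t 13.52 tray mm [-107.7    0. ] z 28.9 F tray [5.7 0.4 2.6] turn [-0.    0.14 -0.01] w -0.0
t 13.68 tray mm [-108.    0.] z 29.0 F tray [ 6.8 -0.2  3.2] turn [-0.    0.17 -0.01] w -0.3
t 13.85 tray mm [-108.2    0. ] z 29.1 F tray [ 6.5 -0.1  3.6] turn [-0.    0.21 -0.01] w 0.1
t 14.02 tray mm [-108.5    0. ] z 29.3 F tray [7.4 1.1 5.2] turn [-0.    0.24 -0.01] w -0.0
t 14.18 tray mm [-108.8   -0. ] z 29.4 F tray [ 9.4 -0.3  3.8] turn [-0.01  0.28 -0.01] w 0.1
```

```bash

python3 -m jog '0.02 0 0 0 0 0;0.01 0 0 0 0 0;0 0 0 0 0 0' >/dev/null; python3 ok.py 12
python3 -m jog '0 0 0 0 0 0;0 0 0 0 0 0;0 0 0 0 0 0;0 0 0 0 0 0;0 0 0 0 0 0;0 0 0 0 0 0' >/dev/null; python3 ok.py 12
python3 -m jog '-0.02 0 0 0 0 0;-0.02 0 0 0 0 0;-0.02 0 0 0 0 0;-0.02 0 0 0 0 0;-0.02 0 0 0 0 0;-0.02 0 0 0 0 0;-0.02 0 0 0 0 0;-0.02 0 0 0 0 0;-0.02 0 0 0 0 0;-0.02 0 0 0 0 0;-0.02 0 0 0 0 0;-0.02 0 0 0 0 0' >/dev/null; python3 ok.py 12
```

```text
t 14.43 tray mm [-109.1   -0. ] z 29.6 F tray [10.7  0.5  6.4] turn [-0.01  0.33 -0.01] w 0.1
t 14.93 tray mm [-109.1   -0. ] z 29.7 F tray [11.1  0.6  6.1] turn [-0.01  0.34 -0.01] w -0.2
t 15.93 tray mm [-1.058e+02  1.000e-01] z 27.9 F tray [0.2 0.1 0.1] turn [ 0.   -0.08 -0.  ] w 0.2
```

The bar token is home: about 11 N held for 0.5 s, then eased off. Next I'll go round to the outside of the knob.

```bash

python3 -m jog '-0.3 0 0 0 0 0;-0.1 0 -0.6 0 0 0;0 0 -0.7 0 0 0;0 0 -0.7 0 0 0;-0.8 0.8 0 0 0 0;-0.8 0.8 0 0 0 0;-0.8 0.8 0 0 0 0;-0.8 0.9 0 0 0 0;-0.7 0.9 0 0 0 0;0 0 0 0 0 0' >/dev/null; python3 -c "
from h import *
st((3,105,30))"
```

```text
t 16.77 tray mm [  4.2 108.5] z 78.0 F tray [-1.3  0.4 -0.2] turn [0.04 0.04 0.13] w 0.0
units [ 0.05 -0.14  1.92]
```

```bash

python3 -m jog '0.05 0 0.5 0 0 0;0 0 0.5 0 0 0;0 0 0.5 0 0 0;0 0 0.3 0 0 0;0 0 0.12 0 0 0;0 -0.2 0 0 0 0;0 -0.2 0 0 0 0;0 -0.1 0 0 0 0;0 0 0 0 0 0' >/dev/null; python3 ok.py 12
python3 -m jog '0 -0.1 0 0 0 0;0 -0.1 0 0 0 0;0 -0.1 0 0 0 0;0 -0.1 0 0 0 0;0 -0.1 0 0 0 0;0 -0.1 0 0 0 0;0 -0.1 0 0 0 0;0 -0.1 0 0 0 0;0 -0.1 0 0 0 0;0 -0.1 0 0 0 0;0 -0.1 0 0 0 0;0 -0.1 0 0 0 0' >/dev/null; python3 ok.py 12
python3 -m jog '0 -0.1 0 0 0 0;0 -0.1 0 0 0 0;0 -0.1 0 0 0 0;0 -0.1 0 0 0 0;0 -0.1 0 0 0 0;0 -0.1 0 0 0 0;0 -0.1 0 0 0 0;0 -0.1 0 0 0 0;0 0 0 0 0 0' >/dev/null; python3 ok.py 12
```

```text
t 17.52 tray mm [ 1.3 91.7] z 30.9 F tray [-0.9 -0.  -0.1] turn [ 0.    0.06 -0.06] w 0.2
t 18.52 tray mm [ 1.  62.3] z 30.3 F tray [0.1 0.4 1. ] turn [-0.    0.   -0.01] w -0.2
t 19.27 tray mm [ 0.9 42. ] z 30.3 F tray [ 0.5  1.2 -0.5] turn [-0.01 -0.   -0.03] w 0.1
```

```bash

python3 -m jog '0 -0.1 0 0 0 0;0 -0.1 0 0 0 0;0 -0.1 0 0 0 0;0 -0.1 0 0 0 0;0 -0.1 0 0 0 0;0 -0.1 0 0 0 0;0 -0.1 0 0 0 0;0 0 0 0 0 0' >/dev/null; python3 ok.py 12
python3 - <<'E'
from h import *
th,t,R=tray();c=manip.camera("scene")
print("expect y=0 top centre", [np.round((proj(c,[*(R@[x,0]+t),.054])-[210,170])*4) for x in(-.002,.003)], "bar", np.round((proj(c,[*(R@[-.125,0]+t),.054])-[210,170])*4))
ims=[]
cv2.imwrite("pics/b1.png",np.hstack([cv2.resize(k["img"][r:r+130,q:q+100],(400,520),interpolation=cv2.INTER_CUBIC) for k,r,q in((c,170,210),(manip.camera("top"),145,235))])[:,:,::-1])
E
```

```text
t 19.93 tray mm [ 1.  24.5] z 30.3 F tray [ 0.  -1.  -0.4] turn [-0.   -0.   -0.03] w -0.1
expect y=0 top centre [array([229., 115.]), array([225., 112.])] bar [330. 204.]
```

View pics/b1.png

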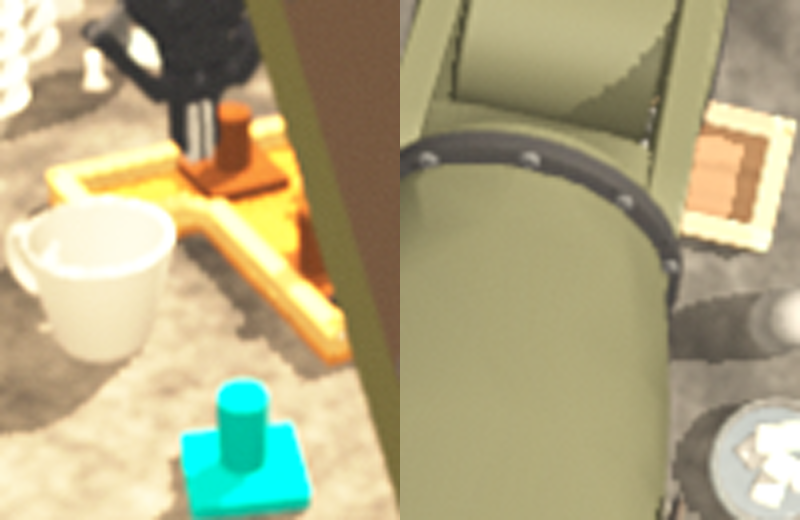

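The knob's top centre is at crop (235,109). That puts it at y of about -2 mm, well inside the ±7 mm mouth, and the bar token is visible down the lane at (318,240). I'll go behind the knob and push.

```bash
python3 -m jog '0 0.25 0 0 0 0;-0.5 0 0 0 0 0;-0.5 0 0 0 0 0;-0.45 0 0 0 0 0;0 -0.4 0 0 0 0;0 -0.4 0 0 0 0;0 -0.4 0.05 0 0 0;0 -0.06 0.04 0 0 0;0 0 0 0 0 0' >/dev/null; python3 ok.py 9
python3 -m jog '0.1 0 0 0 0 0;0.1 0 0 0 0 0;0.1 0 0 0 0 0;0.1 0 0 0 0 0;0.1 0 0 0 0 0;0.1 0 0 0 0 0;0.1 0 0 0 0 0;0.1 0 0 0 0 0;0.1 0 0 0 0 0;0.1 0 0 0 0 0' >/dev/null; python3 ok.py 9
```

```text
t 20.78 tray mm [36.8 -1.2] z 27.8 F tray [ 0.4  0.4 -1. ] turn [-0.   -0.03 -0.09] w -0.1
t 21.62 tray mm [12.  -0.2] z 28.1 F tray [ 1.6 -0.5 -0. ] turn [-0.    0.01 -0.01] w 0.1
```

```bash

python3 -m jog '0.1 0 0 0 0 0;0.1 0 0 0 0 0;0.1 0 0 0 0 0;0.1 0 0 0 0 0' >/dev/null; python3 ok.py 5 &&
python3 -m jog '0.1 0 0 0 0 0;0.1 0 0 0 0 0;0.1 0 0 0 0 0;0.1 0 0 0 0 0' >/dev/null && python3 ok.py 5 &&
python3 -m jog '0.1 0 0 0 0 0;0.1 0 0 0 0 0;0.1 0 0 0 0 0;0.1 0 0 0 0 0' >/dev/null && python3 ok.py 5 &&
python3 -m jog '0.1 0 0 0 0 0;0.1 0 0 0 0 0;0.1 0 0 0 0 0;0.1 0 0 0 0 0' >/dev/null && python3 ok.py 5 &&
python3 -m jog '0.1 0 0 0 0 0;0.1 0 0 0 0 0;0.1 0 0 0 0 0' >/dev/null && python3 ok.py 5
```

```text
t 21.95 tray mm [ 2.  -0.2] z 28.1 F tray [ 1.2 -0.1 -0. ] turn [-0.    0.01 -0.  ] w -0.3
t 22.28 tray mm [-8.1 -0.2] z 28.0 F tray [-0.6 -0.2 -0.5] turn [-0.   -0.01 -0.01] w -0.2
t 22.62 tray mm [-18.1  -0.2] z 28.0 F tray [ 1.1  0.1 -0.1] turn [ 0.   -0.01 -0.01] w 0.2
t 22.95 tray mm [-28.   -0.2] z 28.1 F tray [ 0.4  0.5 -0.8] turn [-0.    0.   -0.01] w -0.5
t 23.2 tray mm [-35.6  -0.2] z 28.0 F tray [ 0.4 -0.3 -0.5] turn [-0.   -0.   -0.01] w -0.0
```

Now I'll feel for the stop in fine steps.

```bash

python3 -m jog '0.04 0 0 0 0 0;0.04 0 0 0 0 0;0.04 0 0 0 0 0;0.04 0 0 0 0 0' >/dev/null; python3 ok.py 3 &&
python3 -m jog '0.04 0 0 0 0 0;0.04 0 0 0 0 0' >/dev/null && python3 ok.py 3 &&
python3 -m jog '0.04 0 0 0 0 0;0.04 0 0 0 0 0' >/dev/null && python3 ok.py 3 &&
python3 -m jog '0.03 0 0 0 0 0;0.03 0 0 0 0 0' >/dev/null && python3 ok.py 4 &&
python3 -m jog '0.03 0 0 0 0 0;0.03 0 0 0 0 0' >/dev/null && python3 ok.py 4 &&
python3 -m jog '0.03 0 0 0 0 0;0.03 0 0 0 0 0' >/dev/null && python3 ok.py 4 &&
python3 -m jog '0.03 0 0 0 0 0;0.03 0 0 0 0 0' >/dev/null && python3 ok.py 4 &&
python3 -m jog '0.03 0 0 0 0 0;0.03 0 0 0 0 0' >/dev/null && python3 ok.py 4
```

```text
t 23.53 tray mm [-39.3  -0.2] z 28.0 F tray [ 0.6  0.3 -0.5] turn [ 0.    0.01 -0.01] w 0.3
t 23.7 tray mm [-41.4  -0.2] z 28.0 F tray [ 0.8 -0.1  1.2] turn [-0.  0. -0.] w 0.0
t 23.87 tray mm [-43.4  -0.2] z 28.0 F tray [ 1.3 -0.8  0. ] turn [-0.   -0.   -0.01] w 0.2
t 24.03 tray mm [-44.9  -0.2] z 28.0 F tray [0.2 0.2 0.2] turn [-0. -0. -0.] w 0.0
t 24.2 tray mm [-46.4  -0.2] z 28.0 F tray [ 1.  -0.3 -0.5] turn [-0.   -0.   -0.01] w 0.2
t 24.37 tray mm [-47.9  -0.2] z 28.0 F tray [-0.3  0.7 -0.6] turn [ 0.    0.   -0.01] w -0.1
t 24.53 tray mm [-49.   -0.2] z 28.3 F tray [ 4.1 -0.1  1.5] turn [-0.    0.07 -0.01] w -0.2
```

```bash

python3 -m jog '0.03 0 0 0 0 0;0 0 0 0 0 0' >/dev/null; python3 ok.py 11.5 &&
python3 -m jog '0.03 0 0 0 0 0;0 0 0 0 0 0' >/dev/null && python3 ok.py 11.5 &&
python3 -m jog '0.02 0 0 0 0 0;0 0 0 0 0 0' >/dev/null && python3 ok.py 11.5 &&
python3 -m jog '0.02 0 0 0 0 0;0 0 0 0 0 0' >/dev/null && python3 ok.py 11.5 &&
python3 -m jog '0.02 0 0 0 0 0;0 0 0 0 0 0' >/dev/null && python3 ok.py 11.5 &&
python3 -m jog '0.02 0 0 0 0 0;0 0 0 0 0 0' >/dev/null && python3 ok.py 11.5 &&
python3 -m jog '0.02 0 0 0 0 0;0 0 0 0 0 0' >/dev/null && python3 ok.py 11.5
```

```text
t 24.7 tray mm [-49.4  -0.2] z 28.5 F tray [5.3 0.3 1.9] turn [-0.    0.11 -0.01] w 0.2
t 24.87 tray mm [-49.9  -0.2] z 28.7 F tray [6.  0.3 2.9] turn [-0.    0.14 -0.01] w 0.4
t 25.03 tray mm [-50.2  -0.2] z 28.8 F tray [7.5 1.5 4.2] turn [-0.    0.18 -0.01] w 0.1
t 25.2 tray mm [-50.4  -0.2] z 29.0 F tray [ 9.1 -0.2  4.5] turn [-0.    0.22 -0.01] w -0.2
t 25.37 tray mm [-50.7  -0.2] z 29.2 F tray [9.5 0.8 4.7] turn [-0.    0.26 -0.01] w -0.0
t 25.53 tray mm [-50.9  -0.2] z 29.3 F tray [10.2  1.3  5.3] turn [-0.    0.29 -0.01] w 0.2
t 25.7 tray mm [-51.2  -0.2] z 29.5 F tray [10.6  0.5  6.1] turn [-0.    0.33 -0.01] w 0.1
```

```bash

python3 -m jog '0.02 0 0 0 0 0;0.02 0 0 0 0 0;0 0 0 0 0 0' >/dev/null; python3 ok.py 14
python3 -m jog '0 0 0 0 0 0;0 0 0 0 0 0;0 0 0 0 0 0;0 0 0 0 0 0;0 0 0 0 0 0;0 0 0 0 0 0' >/dev/null; python3 ok.py 14
python3 -m jog '-0.015 0 0 0 0 0;-0.015 0 0 0 0 0;-0.015 0 0 0 0 0;-0.015 0 0 0 0 0;-0.015 0 0 0 0 0;-0.015 0 0 0 0 0;-0.015 0 0 0 0 0;-0.015 0 0 0 0 0;-0.015 0 0 0 0 0;-0.015 0 0 0 0 0;-0.015 0 0 0 0 0;-0.015 0 0 0 0 0' >/dev/null; python3 ok.py 14
python3 -m jog '-0.015 0 0 0 0 0;-0.015 0 0 0 0 0;-0.015 0 0 0 0 0;-0.015 0 0 0 0 0;-0.015 0 0 0 0 0;-0.015 0 0 0 0 0;-0.05 0 0 0 0 0;-0.1 0 0 0 0 0;-0.2 0 0 0 0 0;-0.3 0 0 0 0 0;0 0 0 0 0 0' >/dev/null; python3 ok.py 14
```

```text
t 25.95 tray mm [-51.8  -0.2] z 29.8 F tray [13.8  1.3  8.2] turn [-0.    0.4  -0.01] w 0.1
t 26.45 tray mm [-51.7  -0.2] z 29.8 F tray [13.1  0.7  6.4] turn [-0.    0.4  -0.01] w 0.3
t 27.45 tray mm [-49.6  -0.2] z 28.2 F tray [4.6 0.6 2.5] turn [-0.    0.03 -0.  ] w -0.1
t 28.37 tray mm [-30.   -0.3] z 28.2 F tray [ 0.2  0.3 -0.7] turn [-0.    0.06 -0.01] w -0.2
```

Clear of the knob. I'll lift, move aside over free space to see the whole tray, and check.

```bash

python3 -m jog '-0.2 0 -0.6 0 0 0;0 0 -0.9 0 0 0;0 0 -1 0 0 0;0 0 -1 0 0 0;0 0.8 -1 0 0 0;0 0.9 -0.5 0 0 0;0 1 0 0 0 0;0 1 0 0 0 0;0 1 0 0 0 0;0 1 0 0 0 0;0 1 0 0 0 0;0 0 0 0 0 0' >/dev/null
python3 -m jog '0.5 1 0 0 0 0;0.5 1 0 0 0 0;0.5 1 0 0 0 0;0.5 1 0 0 0 0;0.5 1 0 0 0 0;0 0 0 0 0 0' >/dev/null; python3 ok.py 14
python3 - <<'E'
from h import *
c=manip.camera("top");s=manip.camera("scene");th,t,R=tray()
cv2.imwrite("pics/c1.png",np.hstack([cv2.resize(k["img"][r:r+135,q:q+100],(400,540),interpolation=cv2.INTER_CUBIC) for k,r,q in((c,145,235),(s,150,235))])[:,:,::-1])
print(np.round((np.array([proj(c,[*(R@[x,0]+t),.0534]) for x in(-.125,-.071)])-[235,145])*4))
E
```

```text
t 29.87 tray mm [-90.7 295.6] z 153.0 F tray [ 0.4  1.7 -0.7] turn [ 0.03 -0.02  0.19] w 0.0
[[152. 362.]
 [175. 264.]]
```

View pics/c1.png

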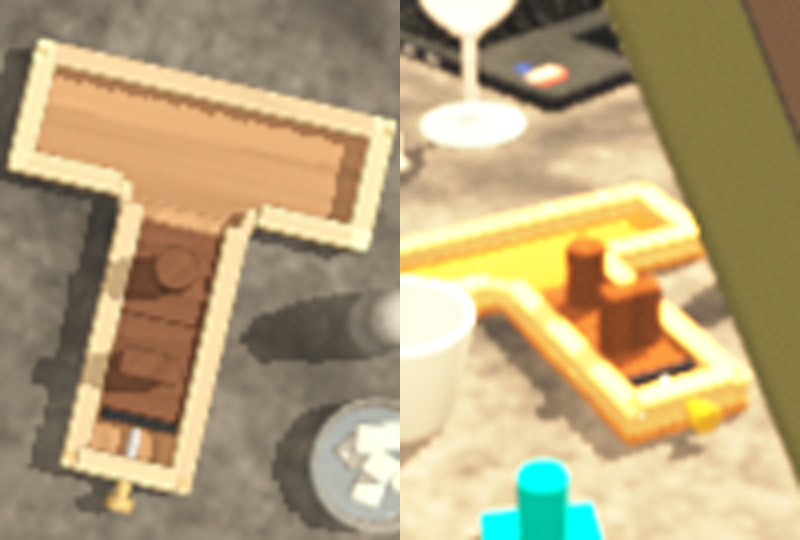

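Both tokens are in the lane, touching: the knob at crop (178,265), the bar at (150,362), with a thin seam between them and the bar against the black pad at (140,418). The cup, shaker and dish haven't moved and the arm is clear, so I'll hand in.

```bash
python3 -c "
from workcell import manip
print(manip.hand_in())"
```

```text
the job is handed in; nothing more can be done
None
```

Job handed in at about 30 s: bar token pressed home first (about 11 N at the wrist), then the round token behind it (about 13 N); both sit touching in the lane at the stop, the gripper is clear, and the cup, shaker and sugar dish were left alone.

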